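Latch the jig's spring jaw open and push the blank home

ROBOT

A 6-joint arm with a two-finger parallel gripper is mounted at the origin on the work surface. World frame = base frame: x ahead of the robot, y to its left, z up, the work surface at z = 0. Lengths are in m, angles in rad, forces in N, time in s.
With the tool pointing down it reaches from about 0.325 to 0.9 m from the base axis. Payload 6.1 kg.
Tool frame: the origin (TCP) lies at the very end of the fingers, on their centre line; the grasp point (between the pads) lies 19 mm behind it; z points along the fingers, x is the direction in which the jaws open and shut, and the axes are right-handed (so a half turn about z gives the same grasp; the last joint's range is limited). The gripper opens to 85 mm and grips with 20 to 120 N. Pads are 22 mm wide; open, the fingers measure 114 mm over their backs; the gripper's body (76 mm by 85 mm) begins 54 mm behind the grasp point. The pads swing forward as they close: fully open they stand 13 mm farther back than shut.
Start: joints at [1.127, 0.22, 1.526, -0, 1.395, -0.126], TCP at [0.195, 0.594, 0.231] pointing down, gripper open.
Joint ranges: [-2.98, 2.98], [-0.91, 2.08], [0.09, 2.57], [-1.24, 4.39], [0.2, 2.65], [-2.68, 2.68]. Speed limits (rad/s): [2.57, 2.57, 3.01, 3.14, 3.14, 3.14].

INTERFACE

Orientations are given as a unit quaternion [x, y, z, w].
In Python, from workcell import sensors, capture, camera_model, manip gives the robot as it stands. The module is installed in compiled form; this text tells all that it offers.
- The arm moves only by the shell command python3 -m jog 'ROWS' [FORCE]. ROWS is JSON, a list of rows, each a list of 3 entries, a list of its own where there are three numbers: the shift along the world's x, y, z in cm, then the turn, a rotation vector about the world's x, y, z in rad, then the finger opening in cm, from 0 to 8.54. In form: [[[x, y, z], [rx, ry, rz], hand], ...]. A call has 1 to 12 rows; each row is the pose to reach, as a shift and turn from the pose commanded when the call began; what a row does not reach only later rows make up. A row lasts 1/12 s, in which the tool goes at most 41.7 mm and 7.16 degrees, less where a joint would pass 70% of its speed; a pose out of reach is approached as far as the arm can. A call with a gripper value outside its range is refused whole. The fingers move at their own pace and stop on an object; FORCE is the grip in N (left out, the last holds). Time passes only in rows, so rows that repeat a pose let the fingers close. It gives the time, the measured TCP pose, the force and the opening at its end, in the units of the state.
- sensors.sense(): the state, without advancing time (a new reading comes with each control period).
- capture(name): name is "scene" or "side" or "wrist"; returns the picture (480x640x3 uint8, blue, green, red); there is no depth.
- camera_model(name): a dict with "intrinsics" (3x3 intrinsics, pixels), "rvec" (rotation vector, rad) and "tvec" (3), from world to camera coordinates, as OpenCV has them. Camera axes: x right, y down, z forward; pixel columns grow to the right and rows downward; lengths in m; the calibration is good to about 2 mm. A picture is of the moment at which its call begins: read the wrist's pose just before it. camera_model takes no time and is no camera call; for the wrist camera it gives the pose at the moment of the call.
- manip.job_done(): hands the job in, once; it reports no verdict.
The state is a dict: "t": time; "joint_pos": joint angles; "joint_vel": joint speeds; "effort": joint torques, N m; "tcp_pos": TCP position; "eef_rot": TCP orientation; "ft_force": force on the tool from outside, world axes, zero at the start; "moment": the same for the moment, N m; "grip_width": finger opening in m.
Only numpy, scipy, OpenCV 4.12 (cv2) and the standard library are available. Lean on these libraries where they do the work, as an engineer would, in place of code of your own. Each camera call takes 0.05 s, during which the arm holds its last target.

TASK

On the gluing jig, push the sprung slide away by its upright tab until the stop pin drops, then let go so that it springs back and stays latched against the pin, halfway open. Then push the wooden blank along its channel, in front of the open jaw, until it rests against the end stop. Only push: do not lift or tip the blank, and leave the other things on the bench and the jig where they are.

Things in the scene. Friction and masses are not known exactly. Their poses are not given: they have to be found in the camera images.
- jig: The gluing jig, fixed to the bench: plywood bed 245 x 215 x 18 mm (x -65 to 180, y -130 to 85 in its own frame, top at z 18). Origin on the bench surface; x points away from the robot along the slide's push direction (jig turned at most 0.6 rad), y to the left, z up. 'Jig frame' numbers below are mm in this frame.
- channel (a point): Middle of the blank's channel, on the bed, at jig x -12.5, y -60, z 18. The channel runs along jig y and is 35 wide, between the fence on its near side (x -52 to -30, y -125 to 80, top z 30) and the rail on its far side (x 5 to 23, y -125 to 3, top z 30). Left of the rail the slide's jaw takes the rail's place; closed, it blocks the channel.
- end_stop (a point): Centre of the face of the end stop, a dark wooden block at the left end of the channel: face at jig y 67, block x -30 to 10, y 67 to 81, top z 52. The blank must end with its left end against this face.
- tab (a point): Centre of the near face (-x side, the one to push) of the slide's upright tab; moves with the slide. At jig x -17, y 37, z 68 when closed. The tab is an aluminium plate 12 thick, 44 wide (along y), rising from the jaw's top at z 48 to z 90. The jaw under it: jig x -29 to 10 when closed, y 12 to 62.
- slide (a joint): Travel of the sprung slide along jig +x, in m: 0 closed, 0.036 latched against the stop pin, 0.068 end of travel. A spring drives it back to 0 with about 4 N when closed, 9 N at the end. The pin drops once the slide is past 0.037; let go after that (best pushed to 0.045 to 0.06), it comes back to about 0.036 and stays. Let go earlier, it returns to 0.
- pin (a joint): Drop of the sprung stop pin, in m: 0 raised (riding on the slide's steel tongue), 0.008 fully down. It works by itself, no need to touch it. It sits in a dark steel bridge over the tongue (jig x 99 to 121, y 0 to 74, top z 60); its black knob, 18 across, tops out at z 92 when raised.
- blank: The wooden blank to push: pale block 31 (x) x 60 (y) x 45 (z) mm, about 70 g; origin at the centre of its underside, axes like the jig's. It stands loose in the right part of the channel (2 mm play each side), its centre at jig y -85 to -35. Push its right (-y) end towards +y; against the end stop its centre is at jig y 37.
- offcut: Bystander, to be left alone: small dark wood offcut 45 x 28 x 20 mm lying on the back right part of the jig's bed.
- glue: Bystander, to be left alone: glue bottle, 54 mm across, 140 mm high, standing left of the jig.
- jar: Bystander, to be left alone: small capped jar, 48 mm across, 55 mm high, near the jig.
- block: Bystander, to be left alone: wood block 55 x 34 x 34 mm on the bench, near the jig.
- driver: Bystander, to be left alone: screwdriver lying on the bench to the right of the jig.
- brush: Bystander, to be left alone: flat brush lying on the bench well to the right of the jig.
- cup: Bystander, to be left alone: cup, 76 mm across, 85 mm high, on the bench to the left.

How it is judged:
By the outcome, as a careful person would: the job done as asked, in the order asked, and still so for the second after the job is handed in, with the robot touching nothing.
It also fails if it takes over 42 s, if anything falls off the work surface, if the arm or the gripper's body presses on something with over 40 N, if the wrist force passes 120 N, or if a joint passes its speed limit or range.

## Working session

There is one attempt and no reset: what is moved stays moved. The work goes in short steps, Python scripts to look and compute and a shell command to move; the robot and the scene stay as the last step left them, time stands still between calls to the robot, and variables do not carry over. Pictures are saved under pics/ and viewed, and the job is handed in when it is done.

```bash
mkdir -p pics
python3 - <<'E'
from workcell import sensors, capture, camera_model
import cv2
s=sensors.sense(); print(s['t'],s['tcp_pos'],s['eef_rot'],s['grip_width'])
for n in ['scene','side','wrist']:
    m=camera_model(n); im=capture(n); cv2.imwrite(f'pics/{n}0.png',im); print(n,m)
E
```

```text
0.0 [0.19502139 0.59315813 0.23022024] [ 8.10067933e-01  5.86335234e-01 -8.49066612e-04  4.65460607e-04] 0.08555057191244064
scene {'intrinsics': array([[507.91950001,   0.        , 315.6034246 ],
       [  0.        , 507.91950001, 236.1700226 ],
       [  0.        ,   0.        ,   1.        ]]), 'rvec': array([ 0.83421908,  2.39600526, -1.24908391]), 'tvec': array([ 0.42276096, -0.13085285,  1.73260312])}
side {'intrinsics': array([[498.80320766,   0.        , 325.86308003],
       [  0.        , 498.80320766, 240.83639855],
       [  0.        ,   0.        ,   1.        ]]), 'rvec': array([ 2.07129048, -0.40356231,  0.22431798]), 'tvec': array([-0.50561302,  0.18673107,  1.00055708])}
wrist {'intrinsics': array([[353.10064942,   0.        , 320.96476666],
       [  0.        , 353.10064942, 239.60094042],
       [  0.        ,   0.        ,   1.        ]]), 'rvec': array([-2.34194656, -1.69722421, -0.24571574]), 'tvec': array([-0.62229739, -0.03735648,  0.38070841])}
```

View pics/scene0.png

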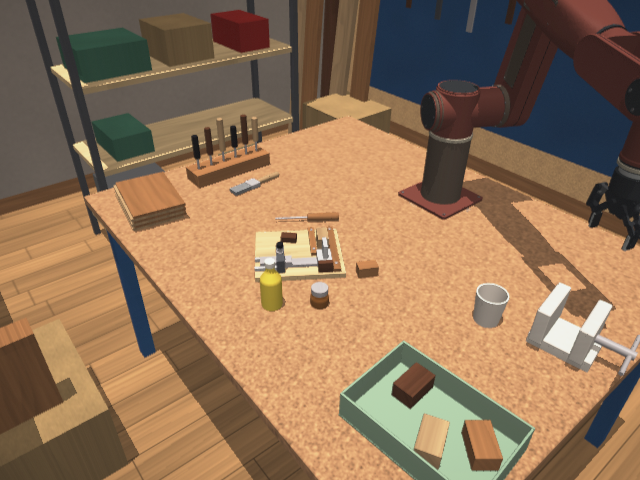

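View pics/side0.png

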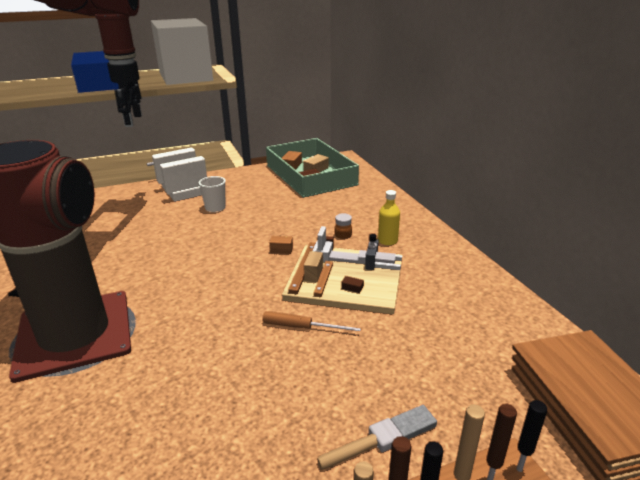

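View pics/wrist0.png

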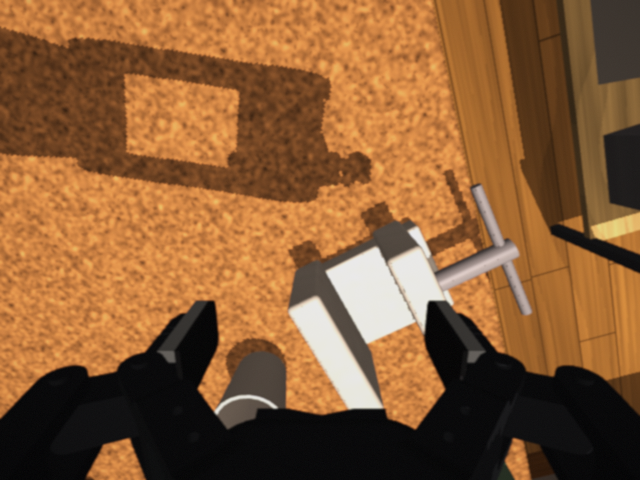

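The jig sits at about (300,255) in the scene view and (345,275) in the side view. The wrist camera sees only the vise. I'll enlarge the jig in both fixed views.

Run:
```python
import cv2
a=cv2.imread('pics/scene0.png')[205:315,240:390]; cv2.imwrite('pics/sc_z.png',cv2.resize(a,None,fx=5.3,fy=5.3,interpolation=cv2.INTER_CUBIC))
a=cv2.imread('pics/side0.png')[205:345,250:420]; cv2.imwrite('pics/si_z.png',cv2.resize(a,None,fx=4.2,fy=4.2,interpolation=cv2.INTER_CUBIC))
```

```text
(no output)
```

View pics/sc_z.png

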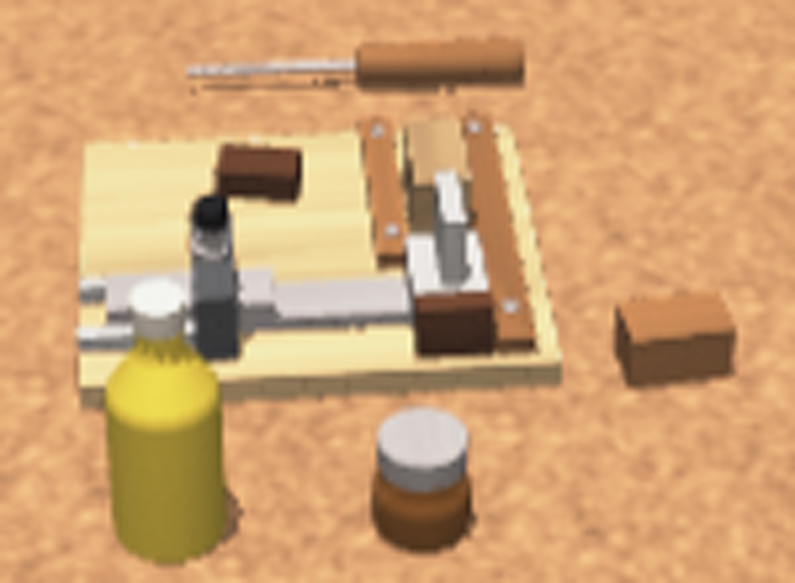

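View pics/si_z.png

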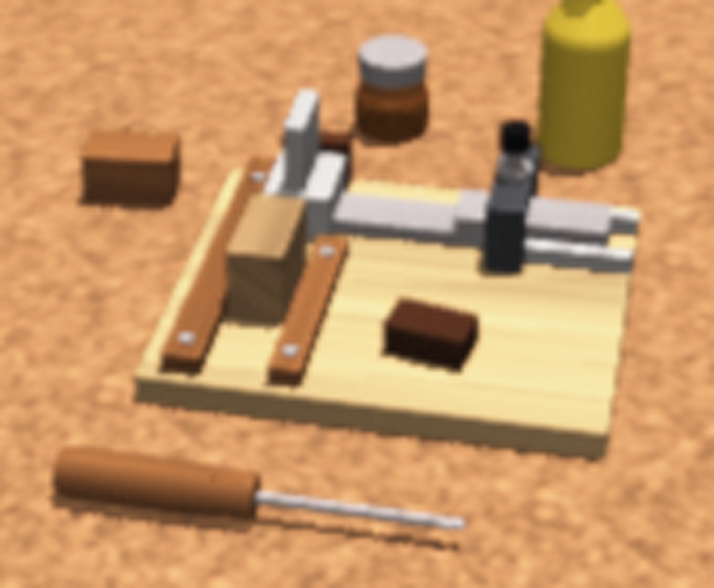

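The plywood bed's top corners are readable in both zooms. I'll cast them onto z = 18 mm and rigid-fit the jig pose. Blank corners (top at z = 63 mm) and the tab top (z = 90 mm) will serve as checks.

```bash
cat > h.py <<'E'
import numpy as np, cv2
from workcell import camera_model
def ray(n,uv,z,m=None):
    m=m or camera_model(n); K=m['intrinsics'];R=cv2.Rodrigues(m['rvec'])[0];t=m['tvec']
    d=R.T@np.linalg.inv(K)@np.array([uv[0],uv[1],1.]); c=-R.T@t
    return c+d*(z-c[2])/d[2]
def fit(J,W):
    J=np.array(J,float);W=np.array(W)[:,:2]; jc=J.mean(0);wc=W.mean(0)
    U,S,V=np.linalg.svd((J-jc).T@(W-wc)); R=V.T@np.diag([1,np.sign(np.linalg.det(V.T@U.T))])@U.T
    return R,wc-R@jc
SC=lambda p:(240+(p[0]+.5)/5.3-.5,205+(p[1]+.5)/5.3-.5)
SI=lambda p:(250+(p[0]+.5)/4.2-.5,205+(p[1]+.5)/4.2-.5)
E
python3 - <<'E'
from h import *
J=np.array([[180,-130],[-65,-130],[-65,85],[180,85]])/1000
sc=[(85,143),(508,125),(560,364),(80,387)]; si=[(607,434),(137,379),(240,168),(638,208)]
Ws=[ray('scene',SC(p),.018) for p in sc]; Wi=[ray('side',SI(p),.018) for p in si]
for nm,W,JJ in [('sc',Ws,J),('si',Wi,J),('both',Ws+Wi,np.vstack([J,J]))]:
    R,t=fit(JJ,W); print(nm,t.round(4),'yaw',np.arctan2(R[1,0],R[0,0]).round(4)); print(((np.array(W)[:,:2]-JJ@R.T-t)*1000).round(1).tolist())
inv=lambda w:(R.T@(w[:2]-t)*1000).round(1)
# side: blank top corners far-left... tab top near face corners
print('blank side', [inv(ray('side',SI(p),.063)) for p in [(230,257),(283,268),(304,203),(254,192)]])
print('blank scene', [inv(ray('scene',SC(p),.063)) for p in [(405,120),(460,120)]])
print('tab scene',[inv(ray('scene',SC(p),.090)) for p in [(437,173),(457,172),(467,218),(442,222)]])
print('tab side',[inv(ray('side',SI(p),.090)) for p in [(287,125),(304,128),(318,95),(300,90)]])
print('offcut side',[inv(ray('side',SI(p),.038)) for p in [(387,327),(465,340),(478,315),(400,298)]])
print('jar',inv(ray('side',SI((392,50)),.055)),inv(ray('scene',SC((423,440)),.055)),'block',inv(ray('side',SI((130,150)),.034)))
print('glue',inv(ray('scene',SC((160,298)),.14)))
E
```

```text
sc [0.5437 0.0173] yaw -0.5876
[[-2.2, -0.1], [0.9, -2.3], [2.0, 0.6], [-0.7, 1.8]]
si [0.5458 0.0172] yaw -0.5843
[[-1.9, 1.6], [0.4, -1.7], [3.4, -2.0], [-1.9, 2.2]]
both [0.5448 0.0173] yaw -0.586
[[-3.6, -0.2], [-0.3, -2.0], [1.1, 0.6], [-1.8, 1.5], [-0.5, 1.7], [1.5, -2.0], [4.3, -2.1], [-0.8, 2.5]]
blank side [array([-25.4, -76.6]), array([  4.1, -81.3]), array([  1.4, -16.7]), array([-27.9, -10.8])]
blank scene [array([  0.6, -74.5]), array([-29.3, -72.2])]
tab scene [array([-7.7, 15.5]), array([-18. ,  15.4]), array([-18.8,  55.7]), array([-6. , 58.2])]
tab side [array([-15.6,  19.1]), array([-5.7, 17.7]), array([-5.8, 56.2]), array([-17.1,  60. ])]
offcut side [array([ 60.3, -87.9]), array([101.6, -91.4]), array([105., -68.]), array([ 62.4, -60.5])]
jar [ 14.8 184.4] [ 14.9 182.3] block [-122.9   67.3]
glue [133.6 174.7]
```

The two views agree to about 2 mm: the jig is at (0.545, 0.017) with yaw -0.586. The blank's right end is at jig y ≈ -77, and the tab is at x -17, as expected when closed. Next I close the fingers, turn the tool by -0.27 rad about z so its x lies along jig y, and go above the tab's near side at jig (-50, 37).

```bash
python3 -m jog '[[[3,-4,0],[0,0,-0.05],0],[[6,-8,0],[0,0,-0.15],0],[[8,-11,0],[0,0,-0.269],0],[[10,-14,0],[0,0,-0.269],0],[[12,-17,0],[0,0,-0.269],0],[[14,-20,0],[0,0,-0.269],0],[[16,-23,0],[0,0,-0.269],0],[[18,-26,0],[0,0,-0.269],0],[[20,-29,0],[0,0,-0.269],0],[[22,-32,0],[0,0,-0.269],0],[[24,-35,0],[0,0,-0.269],0],[[26,-38,0],[0,0,-0.269],0]]' 30
python3 -m jog '[[[2,-3,-1],[0,0,0],0],[[4,-6,-3],[0,0,0],0],[[5.5,-9,-5],[0,0,0],0],[[6.9,-12,-6],[0,0,0],0],[[6.9,-13.8,-7],[0,0,0],0],[[6.9,-13.8,-8],[0,0,0],0],[[6.9,-13.8,-8],[0,0,0],0],[[6.9,-13.8,-8],[0,0,0],0]]'
python3 - <<'E'
from workcell import sensors, capture, camera_model
from h import *
s=sensors.sense(); m=camera_model('wrist'); im=capture('wrist'); cv2.imwrite('pics/w1.png',im)
print(s['t'],s['tcp_pos'],s['eef_rot'],s['ft_force'],s['grip_width'])
from scipy.spatial.transform import Rotation as Ro
print(Ro.from_quat(s['eef_rot']).as_matrix().round(3))
np.save('w1.npy',m,allow_pickle=True)
E
```

```text
t: 1.15
tcp_pos: [0.4558, 0.212, 0.2312]
eef_rot: [0.881, 0.472, -0.0, -0.0]
ft_force: [0.7, 1.1, 0.5]
grip_width: 0.0002
t: 1.82
tcp_pos: [0.5235, 0.0763, 0.1506]
eef_rot: [0.881, 0.472, -0.001, -0.001]
ft_force: [-0.6, -0.3, -0.1]
grip_width: 0.0002
1.8167 [0.52351397 0.07627402 0.15064071] [ 8.81437529e-01  4.72299643e-01 -6.78618239e-04 -6.84469364e-04] [-0.62945166 -0.25793285 -0.08019846] 0.00021984897278044945
[[ 0.554  0.833 -0.002]
 [ 0.833 -0.554  0.001]
 [-0.001 -0.002 -1.   ]]
```

View pics/w1.png

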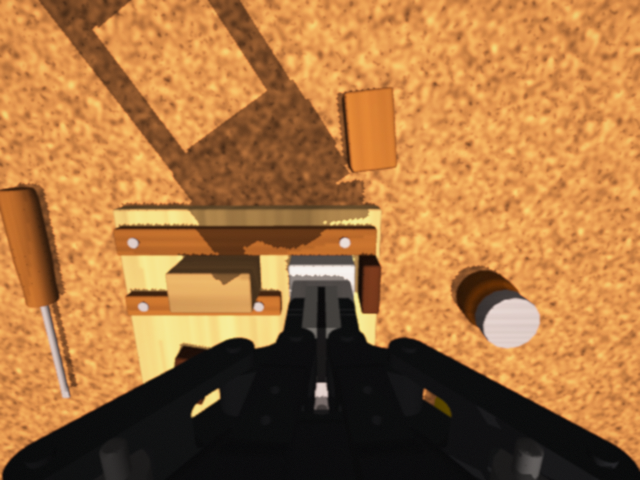

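Tool x lies along jig y, and the fingers hang between camera and tab. I'll check the jig pose in this closer view: fence top corners at about (116,228), (376,228), (376,254) and (118,254), blank top at (168–252, 272–312).

Run:
```python
from h import *
a=cv2.imread('pics/w1.png')[195:330,100:400]; cv2.imwrite('pics/w1z.png',cv2.resize(a,None,fx=2.6,fy=2.6,interpolation=cv2.INTER_CUBIC))
m=np.load('w1.npy',allow_pickle=True).item()
F=np.array([[-52,-125],[-52,80],[-30,80],[-30,-125]])/1000
W=[ray('wrist',p,.030,m) for p in [(116,228),(377,228),(377,254),(118,254)]]
R,t=fit(F,W);print(t,np.arctan2(R[1,0],R[0,0]),((np.array(W)[:,:2]-F@R.T-t)*1000).round(1).tolist())
c,s=np.cos(-.586),np.sin(-.586);R=np.array([[c,-s],[s,c]]);t=np.array([.5448,.0173])
inv=lambda w:(R.T@(w[:2]-t)*1000).round(1)
print([inv(w) for w in W])
print('blank',[inv(ray('wrist',p,.063,m)) for p in [(168,272),(252,272),(252,312),(169,312)]])
print('tcp',inv(np.array([.5235,.0763])))
```

```text
[0.54251701 0.01912355] -0.5858101121241659 [[1.4, 1.4], [-0.5, -1.4], [-0.7, -0.2], [-0.3, 0.2]]
[array([ -54.5, -122.8]), array([-54.5,  78.8]), array([-33.4,  79.7]), array([ -33.2, -124.7])]
blank [array([-31.3, -71.7]), array([-31.4, -12.7]), array([ -0.2, -14.5]), array([ -0.1, -74.8])]
tcp [-50.4  37.4]
```

View pics/w1z.png

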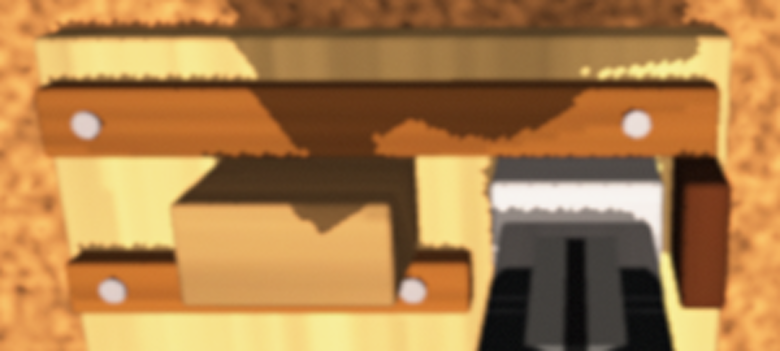

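All three views agree within 2–3 mm. Now I descend at the tab's near side to z ≈ 58 mm, which clears the jaw top at 48.

```bash
python3 -m jog '[[[0,0,-3],[0,0,0],0],[[0,0,-6],[0,0,0],0],[[0,0,-8],[0,0,0],0],[[0,0,-9.2],[0,0,0],0],[[0,0,-9.2],[0,0,0],0]]'
python3 -m jog '[[[0.83,-0.55,0],[0,0,0],0],[[1.25,-0.83,0],[0,0,0],0],[[1.67,-1.11,0],[0,0,0],0],[[2.08,-1.38,0],[0,0,0],0],[[2.5,-1.66,0],[0,0,0],0],[[2.5,-1.66,0],[0,0,0],0]]'
python3 - <<'E'
from workcell import capture
import cv2
a=capture('side')[205:345,250:420]; cv2.imwrite('pics/si2.png',cv2.resize(a,None,fx=4.2,fy=4.2,interpolation=cv2.INTER_CUBIC))
E
```

```text
t: 2.28
tcp_pos: [0.5224, 0.0768, 0.0573]
eef_rot: [0.881, 0.473, -0.002, -0.001]
ft_force: [0.2, -0.4, 0.3]
grip_width: 0.0003
t: 2.78
tcp_pos: [0.5508, 0.0594, 0.061]
eef_rot: [0.882, 0.472, 0.001, -0.0]
ft_force: [-2.5, 3.1, 1.2]
grip_width: 0.0002
```

View pics/si2.png

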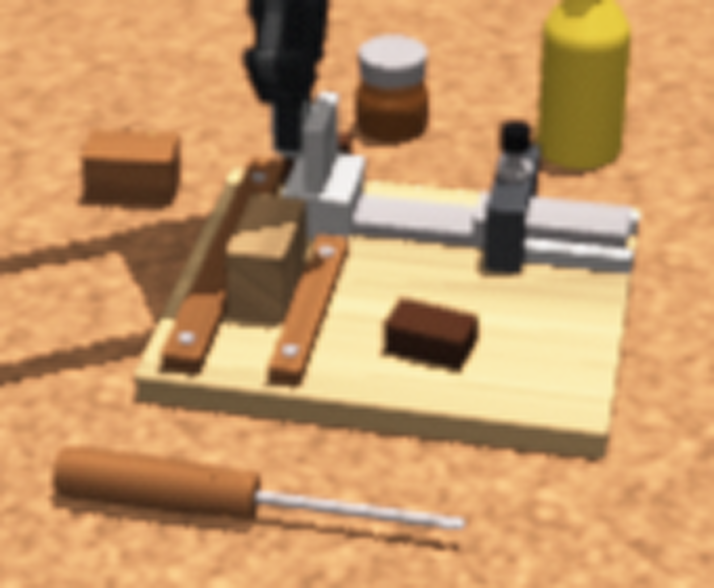

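The slide has already moved about 10 mm (about 4 N), and the fingers press squarely on the tab. I'll push 42 mm further.

```bash
python3 -m jog '[[[0.5,-0.33,0],[0,0,0],0],[[1,-0.66,0],[0,0,0],0],[[1.5,-1,0],[0,0,0],0],[[2,-1.33,0],[0,0,0],0],[[2.5,-1.66,0],[0,0,0],0],[[3,-1.99,0],[0,0,0],0],[[3.5,-2.32,0],[0,0,0],0],[[3.5,-2.32,0],[0,0,0],0],[[3.5,-2.32,0],[0,0,0],0]]'
python3 - <<'E'
from workcell import capture
import cv2
a=capture('side')[205:345,250:420]; cv2.imwrite('pics/si3.png',cv2.resize(a,None,fx=4.2,fy=4.2,interpolation=cv2.INTER_CUBIC))
E
```

```text
t: 3.58
tcp_pos: [0.5844, 0.0366, 0.0604]
eef_rot: [0.881, 0.472, 0.0, -0.001]
ft_force: [-6.1, 5.4, 5.3]
grip_width: -0.0001
```

View pics/si3.png

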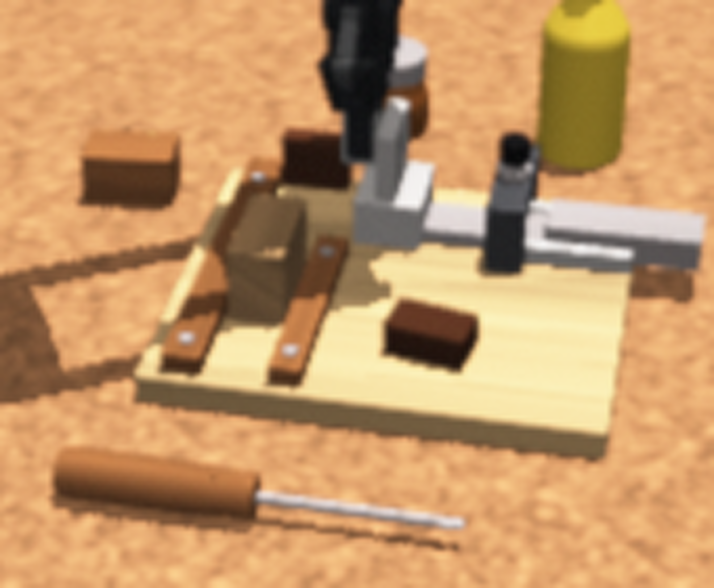

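The knob has dropped (its top went from row 122 to about 134 in the zoom) with the slide at about 50 mm. I'll withdraw straight back, then lift.

```bash
python3 -m jog '[[[-0.5,0.33,0],[0,0,0],0],[[-1,0.66,0],[0,0,0],0],[[-1.6,1.05,0],[0,0,0],0],[[-2.4,1.6,0],[0,0,0],0],[[-3.3,2.2,0],[0,0,0],0],[[-4.2,2.8,0],[0,0,0],0],[[-4.2,2.8,2],[0,0,0],0],[[-4.2,2.8,5],[0,0,0],0],[[-4.2,2.8,7],[0,0,0],0],[[-4.2,2.8,7],[0,0,0],0]]'
python3 - <<'E'
from workcell import capture
import cv2
a=capture('side')[205:345,250:420]; cv2.imwrite('pics/si4.png',cv2.resize(a,None,fx=4.2,fy=4.2,interpolation=cv2.INTER_CUBIC))
E
```

```text
t: 4.47
tcp_pos: [0.5453, 0.0641, 0.1347]
eef_rot: [0.881, 0.473, 0.004, 0.002]
ft_force: [0.9, -0.6, 0.4]
grip_width: -0.0001
```

View pics/si4.png

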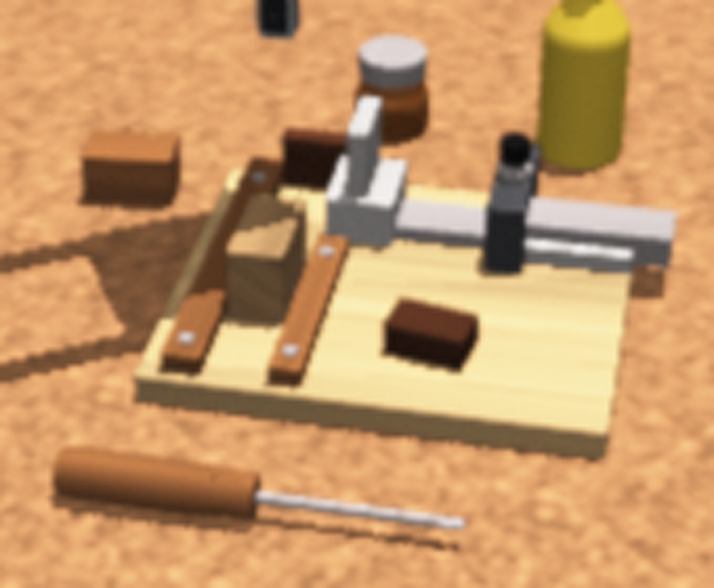

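Latched: the slide came back to about 36 mm, the pin is down and the channel is open. Next I move over the right end of the channel, to jig (-13, -112).

```bash
python3 -m jog '[[[-2,-3.5,0],[0,0,0],0],[[-4,-7,0],[0,0,0],0],[[-6,-10.5,0],[0,0,0],0],[[-7.4,-13.2,0],[0,0,0],0],[[-7.4,-13.2,0],[0,0,0],0],[[-7.4,-13.2,-3],[0,0,0],0],[[-7.4,-13.2,-5.5],[0,0,0],0],[[-7.4,-13.2,-5.5],[0,0,0],0],[[-7.4,-13.2,-5.5],[0,0,0],0]]'
python3 - <<'E'
from workcell import capture,sensors,camera_model
from h import *
p=sensors.sense()['tcp_pos']
c,s=np.cos(-.586),np.sin(-.586);R=np.array([[c,-s],[s,c]]);t=np.array([.5438,.018])
inv=lambda w:(R.T@(w[:2]-t)*1000).round(1)
print('tcp',p,inv(p))
a=capture('side')[205:345,250:420]; cv2.imwrite('pics/si5.png',cv2.resize(a,None,fx=4.2,fy=4.2,interpolation=cv2.INTER_CUBIC))
cv2.imwrite('pics/w5.png',capture('wrist'))
E
```

```text
t: 5.27
tcp_pos: [0.4662, -0.0672, 0.0724]
eef_rot: [0.881, 0.472, -0.002, -0.002]
ft_force: [-0.1, -0.5, 1.1]
grip_width: 0.0001
tcp [ 0.46621012 -0.06716774  0.07243978] [ -17.5 -113.9]
```

View pics/si5.png

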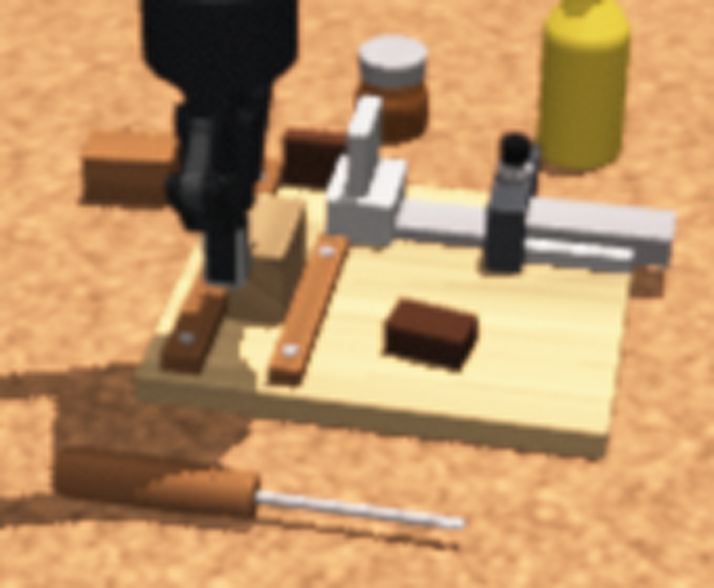

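View pics/w5.png

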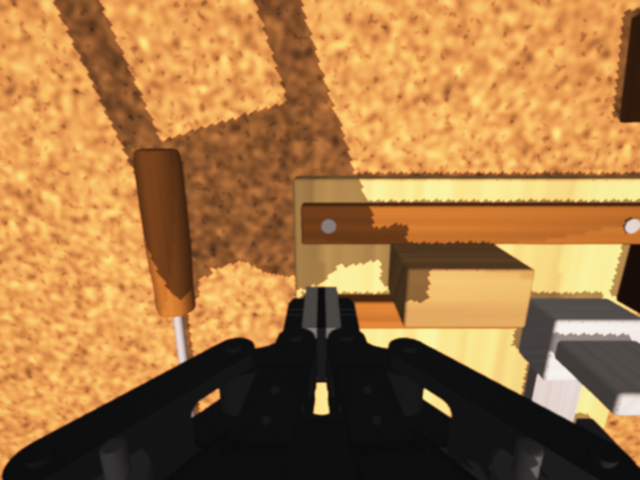

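The fingers are right of the blank with clear space (tip at (322,290) in the wrist view, blank's near end at (400,270)). They are about 4.5 mm too near the fence, so I shift that much in jig +x and descend 3.7 cm to z ≈ 36 mm. Then I push 90 mm along jig +y.

```bash
python3 -m jog '[[[0.37,-0.25,-1],[0,0,0],0],[[0.37,-0.25,-3],[0,0,0],0],[[0.37,-0.25,-3.7],[0,0,0],0],[[0.37,-0.25,-3.7],[0,0,0],0],[[0.37,-0.25,-3.7],[0,0,0],0]]'
python3 -m jog '[[[0.28,0.42,0],[0,0,0],0],[[0.55,0.83,0],[0,0,0],0],[[0.83,1.25,0],[0,0,0],0],[[1.11,1.67,0],[0,0,0],0],[[1.38,2.08,0],[0,0,0],0],[[1.66,2.5,0],[0,0,0],0],[[1.94,2.92,0],[0,0,0],0],[[2.21,3.33,0],[0,0,0],0],[[2.21,3.33,0],[0,0,0],0]]'
python3 - <<'E'
from workcell import capture,sensors,camera_model
from h import *
p=sensors.sense()['tcp_pos']
c,s=np.cos(-.586),np.sin(-.586);R=np.array([[c,-s],[s,c]]);t=np.array([.5438,.018])
inv=lambda w:(R.T@(w[:2]-t)*1000).round(1)
print('tcp',p,inv(p))
a=capture('side')[205:345,250:420]; cv2.imwrite('pics/si6.png',cv2.resize(a,None,fx=4.2,fy=4.2,interpolation=cv2.INTER_CUBIC))
cv2.imwrite('pics/w6.png',capture('wrist'))
E
```

```text
t: 5.78
tcp_pos: [0.4722, -0.0705, 0.0379]
eef_rot: [0.881, 0.473, 0.0, 0.0]
ft_force: [0.8, -0.5, 0.6]
grip_width: 0.0002
t: 6.53
tcp_pos: [0.4947, -0.0365, 0.0374]
eef_rot: [0.881, 0.473, 0.0, -0.0]
ft_force: [0.2, 0.9, -0.1]
grip_width: 0.0002
tcp [ 0.49466374 -0.03652327  0.03736091] [-10.8 -72.6]
```

View pics/si6.png

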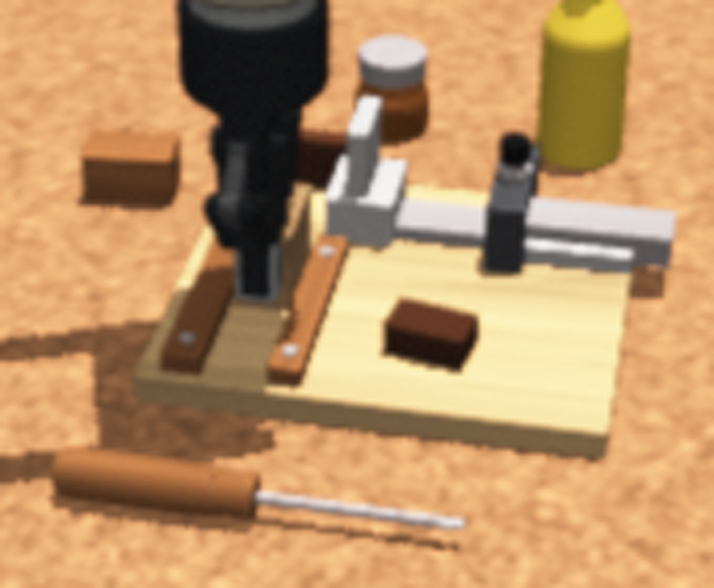

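View pics/w6.png

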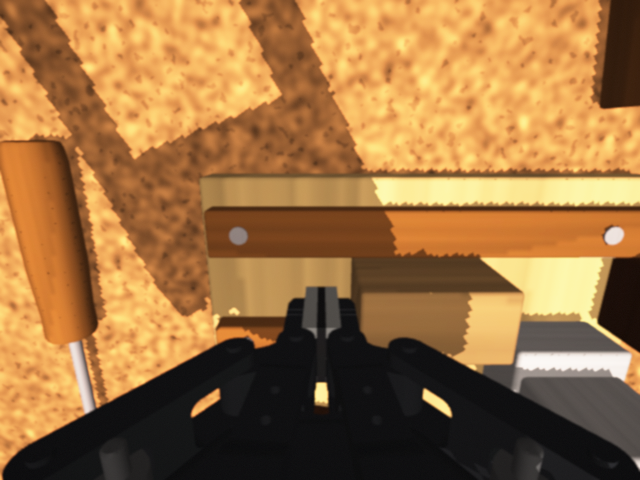

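The blank sits flush against the fingers (its end at column 355 in the wrist view) and is upright, sliding with under 1 N. I'll push another 55 mm.

```bash
python3 -m jog '[[[0.28,0.42,0],[0,0,0],0],[[0.55,0.83,0],[0,0,0],0],[[0.83,1.25,0],[0,0,0],0],[[1.11,1.67,0],[0,0,0],0],[[1.38,2.08,0],[0,0,0],0],[[1.66,2.5,0],[0,0,0],0],[[1.94,2.92,0],[0,0,0],0],[[2.21,3.33,0],[0,0,0],0],[[2.49,3.75,0],[0,0,0],0],[[2.77,4.17,0],[0,0,0],0],[[3.04,4.58,0],[0,0,0],0],[[3.04,4.58,0],[0,0,0],0]]'
python3 - <<'E'
from workcell import capture,sensors,camera_model
from h import *
p=sensors.sense()['tcp_pos']
c,s=np.cos(-.586),np.sin(-.586);R=np.array([[c,-s],[s,c]]);t=np.array([.5438,.018])
inv=lambda w:(R.T@(w[:2]-t)*1000).round(1)
print('tcp',p,inv(p))
a=capture('scene')[205:315,240:390]; cv2.imwrite('pics/sc7.png',cv2.resize(a,None,fx=5.3,fy=5.3,interpolation=cv2.INTER_CUBIC))
cv2.imwrite('pics/w7.png',capture('wrist'))
E
```

```text
t: 7.63
tcp_pos: [0.5251, 0.0093, 0.0374]
eef_rot: [0.881, 0.473, 0.0, -0.0]
ft_force: [0.1, -0.0, -0.4]
grip_width: -0.0003
tcp [0.52511477 0.00930953 0.03740368] [-10.8 -17.6]
```

View pics/sc7.png

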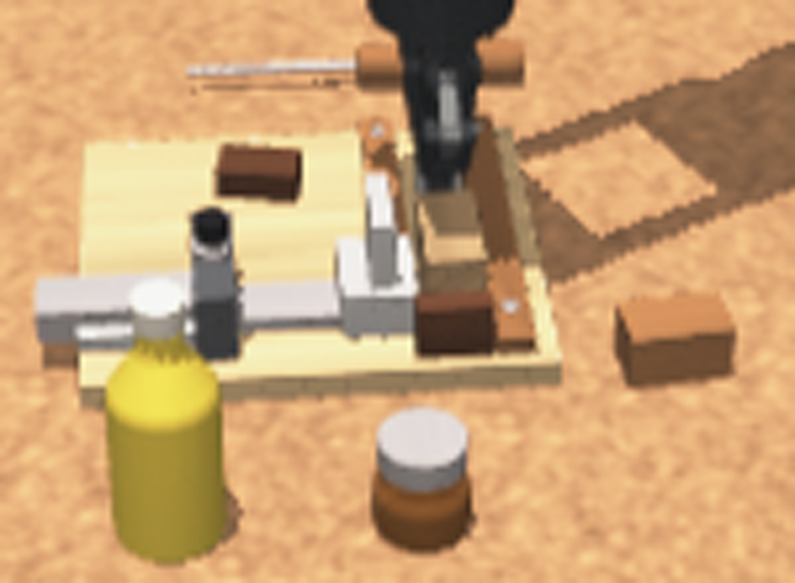

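View pics/w7.png

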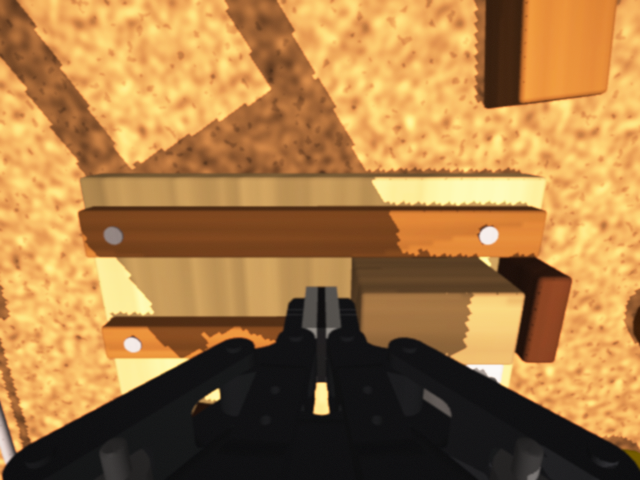

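The blank is nearly at the stop, with a small gap left. I'll finish slowly and watch the force.

```bash
python3 -m jog '[[[0.08,0.12,0],[0,0,0],0],[[0.17,0.25,0],[0,0,0],0],[[0.25,0.37,0],[0,0,0],0],[[0.33,0.5,0],[0,0,0],0],[[0.39,0.58,0],[0,0,0],0],[[0.39,0.58,0],[0,0,0],0]]'
python3 -m jog '[[[0.05,0.08,0],[0,0,0],0],[[0.08,0.12,0],[0,0,0],0],[[0.08,0.12,0],[0,0,0],0]]'
```

```text
t: 8.23
tcp_pos: [0.5285, 0.0144, 0.0373]
eef_rot: [0.881, 0.472, 0.0, -0.0]
ft_force: [-0.2, -0.8, -0.7]
grip_width: 0.0001
t: 8.48
tcp_pos: [0.5292, 0.0156, 0.0373]
eef_rot: [0.881, 0.472, 0.0, 0.0]
ft_force: [-0.1, 0.7, -1.2]
grip_width: -0.0001
```

```bash
python3 -m jog '[[[0.05,0.08,0],[0,0,0],0],[[0.08,0.12,0],[0,0,0],0],[[0.08,0.12,0],[0,0,0],0]]'
python3 -m jog '[[[0.05,0.08,0],[0,0,0],0],[[0.08,0.12,0],[0,0,0],0],[[0.08,0.12,0],[0,0,0],0]]'
```

```text
t: 8.73
tcp_pos: [0.5301, 0.0168, 0.0373]
eef_rot: [0.881, 0.472, 0.0, 0.0]
ft_force: [-0.7, -1.1, 0.8]
grip_width: -0.0002
t: 8.98
tcp_pos: [0.5309, 0.018, 0.0373]
eef_rot: [0.881, 0.472, 0.0, 0.0]
ft_force: [-0.8, -0.6, 0.3]
grip_width: -0.0002
```

```bash
python3 -m jog '[[[0.05,0.08,0],[0,0,0],0],[[0.08,0.12,0],[0,0,0],0],[[0.08,0.12,0],[0,0,0],0]]'
python3 - <<'E'
from workcell import capture
import cv2
a=capture('wrist')[200:420,300:620]; cv2.imwrite('pics/w8.png',cv2.resize(a,None,fx=2.5,fy=2.5,interpolation=cv2.INTER_CUBIC))
E
```

```text
t: 9.23
tcp_pos: [0.5313, 0.0188, 0.0372]
eef_rot: [0.881, 0.472, -0.0, 0.0]
ft_force: [-3.3, -3.0, 2.0]
grip_width: -0.0001
```

View pics/w8.png

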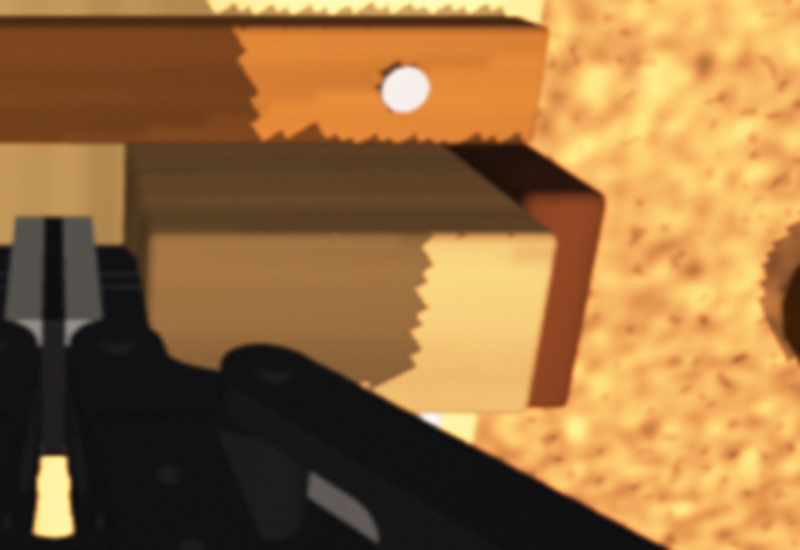

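The force has risen to about 4.5 N against the push, and the picture shows no gap between blank and stop. I'll press 1 mm more to confirm, then back off along the channel and lift.

```bash
python3 -m jog '[[[0.05,0.08,0],[0,0,0],0],[[0.05,0.08,0],[0,0,0],0],[[0.05,0.08,0],[0,0,0],0]]'
python3 -m jog '[[[-0.1,-0.15,0],[0,0,0],0],[[-0.4,-0.6,0],[0,0,0],0],[[-1,-1.5,0],[0,0,0],0],[[-2,-3,0],[0,0,0],0],[[-2.8,-4.2,0],[0,0,0],0],[[-2.8,-4.2,3],[0,0,0],0],[[-3.5,-5,6],[0,0,0],0],[[-5,-8,10],[0,0,0],0],[[-6,-11,14],[0,0,0],0],[[-6,-13,17],[0,0,0],0],[[-6,-14,17],[0,0,0],0],[[-6,-14,17],[0,0,0],0]]'
python3 - <<'E'
from workcell import capture
import cv2
a=capture('scene')[205:315,240:390]; cv2.imwrite('pics/sc9.png',cv2.resize(a,None,fx=5.3,fy=5.3,interpolation=cv2.INTER_CUBIC))
a=capture('side')[205:345,250:420]; cv2.imwrite('pics/si9.png',cv2.resize(a,None,fx=4.2,fy=4.2,interpolation=cv2.INTER_CUBIC))
E
```

```text
t: 9.53
tcp_pos: [0.5313, 0.0189, 0.0372]
eef_rot: [0.881, 0.472, -0.001, 0.0]
ft_force: [-5.6, -6.5, 3.7]
grip_width: -0.0002
t: 10.53
tcp_pos: [0.4739, -0.1242, 0.2121]
eef_rot: [0.882, 0.471, 0.003, 0.004]
ft_force: [0.4, -1.0, 0.1]
grip_width: 0.0003
```

View pics/sc9.png

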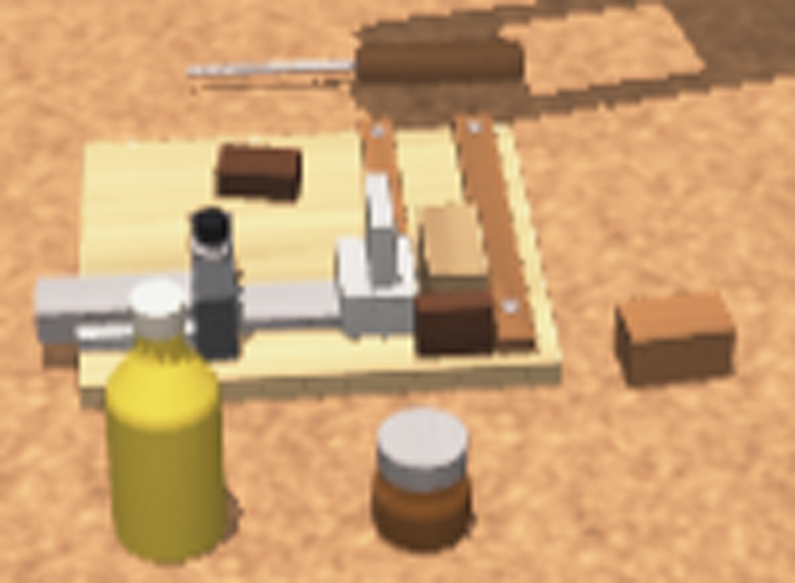

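View pics/si9.png

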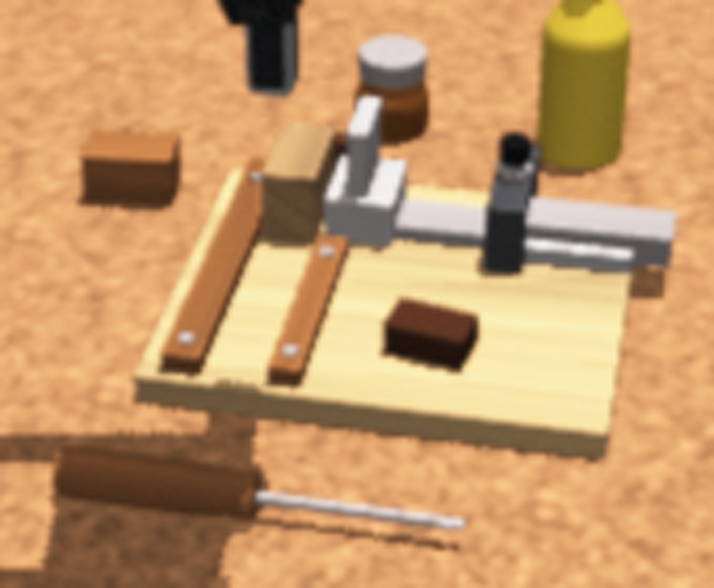

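The blank is upright against the dark stop at (455,290) in the scene zoom, the slide is latched, and the bystanders haven't moved. One numeric check of the blank and tab before handing in.

Run:
```python
from h import *
c,s=np.cos(-.586),np.sin(-.586);R=np.array([[c,-s],[s,c]]);t=np.array([.5442,.0177])
inv=lambda w:(R.T@(w[:2]-t)*1000).round(1).tolist()
print('blank right end side',[inv(ray('side',SI(p),.063)) for p in [(263,183),(315,190)]])
print('blank scene tr,tl',[inv(ray('scene',SC(p),.063)) for p in [(422,207),(475,205),(488,273),(425,276)]])
print('tab side',[inv(ray('side',SI(p),.090)) for p in [(350,137),(366,140),(382,98),(361,96)]])
a=cv2.imread('pics/si0.png') if 0 else cv2.imread('pics/side0.png')[205:345,250:420]
```

```text
blank right end side [[-24.5, -0.6], [5.3, -2.3]]
blank scene tr,tl [[-0.3, 7.1], [-28.0, 7.4], [-28.1, 66.3], [3.7, 66.3]]
tab side [[21.9, 12.8], [31.1, 11.3], [31.3, 59.7], [19.2, 59.7]]
```

The scene view puts the blank's ends at y 7 and 66 (expected 7 and 67). The side view reads 8–9 mm lower at the right end, and it read 2–6 mm lower there before the move too. I'll settle that with a wrist view of the released blank.

```bash
python3 -m jog '[[[3,4,0],[0,0,0],0],[[5,7.5,0],[0,0,0],0],[[6,10,0],[0,0,0],0],[[6,11,0],[0,0,0],0],[[6,11,0],[0,0,0],0],[[6,11,0],[0,0,0],0]]'
python3 - <<'E'
from workcell import capture,camera_model
from h import *
m=camera_model('wrist'); np.save('w10.npy',m,allow_pickle=True)
cv2.imwrite('pics/w10.png',capture('wrist'))
a=cv2.imread('pics/w10.png')[200:380,300:560]; cv2.imwrite('pics/w10z.png',cv2.resize(a,None,fx=3,fy=3,interpolation=cv2.INTER_CUBIC))
E
```

```text
t: 11.13
tcp_pos: [0.5307, -0.009, 0.2053]
eef_rot: [0.881, 0.474, -0.002, -0.001]
ft_force: [0.0, 0.5, -0.2]
grip_width: 0.0
```

View pics/w10z.png

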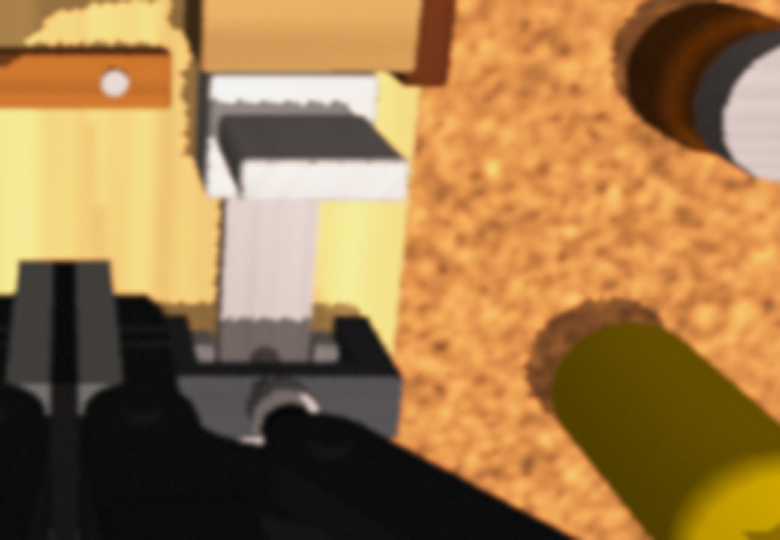

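```bash
python3 - <<'E'
from h import *
m=np.load('w10.npy',allow_pickle=True).item()
c,s=np.cos(-.586),np.sin(-.586);R=np.array([[c,-s],[s,c]]);t=np.array([.5442,.0177])
inv=lambda w:(R.T@(w[:2]-t)*1000).round(1).tolist()
f=lambda p,z:inv(ray('wrist',(300+p[0]/3,200+p[1]/3),z,m))
print('blank',f((202,70),.063),f((417,72),.063),'stop left/near edge top',f((447,82),.052),'tab top far corners',f((242,198),.09),f((406,198),.09),'rail end',f((170,105),.03))
E
python3 - <<'E'
import cv2
a=cv2.imread('pics/w10.png')[120:280,320:500]; cv2.imwrite('pics/w10y.png',cv2.resize(a,None,fx=3.7,fy=3.7,interpolation=cv2.INTER_CUBIC))
E
```

```text
blank [0.8, 6.9] [1.1, 66.4] stop left/near edge top [6.8, 79.1] tab top far corners [28.3, 15.1] [28.1, 57.7] rail end [20.3, 1.7]
```

View pics/w10y.png

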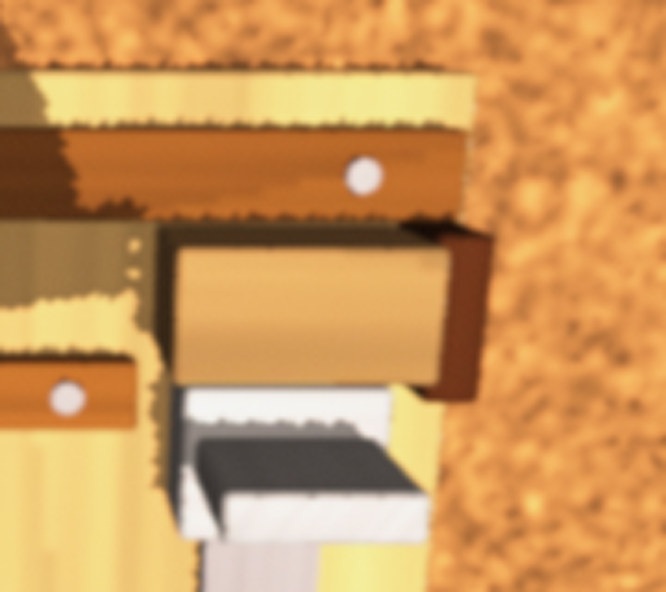

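The wrist view puts the blank's ends at jig y 6.9 and 66.4 against a stop face at 67, lying flat and square in front of the open jaw. Its reference points (stop edge, tab) read about 1–2 mm low in y, so contact is consistent. The slide is latched, and nothing is touched. Handing in.

```bash
python3 -c "
from workcell import manip
print(manip.job_done())"
```

```text
the job is handed in; nothing more can be done
None
```

The slide is latched half open and the blank rests against the end stop. I handed the job in at about 11 s, with the robot clear of everything.

**What I did:** With the fingers closed, I pushed the tab to about 50 mm of travel and saw the pin's knob drop. I then withdrew, and the slide sprang back to about 36 mm and held. After that I pushed the blank about 83 mm along the channel. At the stop the force rose to about 9 N and the fingers moved no further. I backed off along the channel before lifting.

**Last checks:**
- **Blank:** the wrist view gives its ends at jig y 6.9 and 66.4, and the scene view 7 and 66, against an expected 7 and 67. It is upright and shows no visible gap to the stop.
- **Slide:** the tab sits at jig x of about 19 to 31, which matches the latched position, and the pin is down.
- **Bystanders:** the offcut, glue, jar, block and screwdriver look unmoved in the last scene and side pictures. I did not check the brush and cup again, but the arm worked well away from the brush. It passed over the cup's side of the bench only at about 23 cm height.
- **Disagreement:** a corner reading in the side view put the blank's right end 8–9 mm short of the stop position. That view also read 2–6 mm low there before the move, so I relied on the other two views and the contact force.

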